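# Bring the specimen stage under the magnifier

## Robot

A 7-joint arm with a two-finger parallel gripper is mounted at the origin on a cart in front of the work surface, level with it; the furniture and walls round the work are solid. World frame = base frame: x ahead of the robot, y to its left, z up, the work surface at z = 0. Lengths are in mm, angles in rad, forces in N, time in s.
With the tool pointing down it reaches from about 350 to 900 mm from the base axis. Payload 7.2 kg.
Tool frame: the origin (TCP) lies at the very end of the fingers, on their centre line; the grasp point (between the pads) lies 19 mm behind it; z points along the fingers, y is the direction in which the jaws open and shut (so a half turn about z gives the same grasp; the last joint's range is limited). The gripper opens to 85 mm and grips with 20 to 120 N. Pads are 22 mm wide; open, the fingers measure 114 mm over their backs; the gripper's body (76 mm by 85 mm) begins 54 mm behind the grasp point. The pads swing forward as they close: fully open they stand 13 mm farther back than shut.
Start: joints at [1.234, 0.411, -0.013, 1.596, 0.006, 1.134, -0.082], TCP at [165.972, -602.563, 231.297] pointing down, gripper open.
Joint ranges: [-2.95, 2.95], [-0.29, 1.99], [-1.47, 1.44], [0.14, 2.54], [-1.03, 4.17], [0.13, 1.85], [-2.86, 2.86]. Speed limits (rad/s): [2.39, 2.39, 3.01, 3.01, 3.14, 3.14, 3.14].

## Interface

Orientations are given as a rotation vector (axis times angle).
In Python, from plant import bot gives the robot as it stands.
- The arm moves only by the tool jog_arm, never from a script. Its argument "plan" is a list of rows, each an object of numbers: "dx", "dy", "dz": the shift along the tool's x, y, z in m; "rx", "ry", "rz": the turn, a rotation vector about the tool's x, y, z in rad; "gripper": the closure, from 0 (fully open) to 1 (shut). A call has 1 to 8 rows; each row shifts and turns the pose as measured when the row begins, along the tool's axes as they then stand; what a row does not reach is not made up. A row lasts 1/12 s, in which the tool goes at most 41.7 mm and 7.16 degrees, less where a joint would pass 70% of its speed; a pose out of reach is approached as far as the arm can. A call with a gripper value outside its range is refused whole. The fingers move at their own pace and stop on an object; "force" is the grip in N (left out, the last holds). Time passes only in rows, so rows that do not move let the fingers close. It gives the time, the measured TCP pose, the force and the opening at its end, in the units of the state.
- bot.get_obs(): the state, without advancing time (a new reading comes with each control period).
- bot.capture(name): name is "scene" or "top" or "wrist"; returns a dict with "frame" (420x560x3 uint8, red, green, blue), "intrinsics" (3x3 intrinsics, pixels), "R" (3x3) and "t" (3): a world point X has camera coordinates R X + t; the wrist camera has in their place "mount" (4x4, takes a point from camera to tool coordinates, whose origin is the TCP and whose axes are the flange's). Camera axes: x right, y down, z forward; pixel columns grow to the right and rows downward; lengths in mm; the calibration is good to about 2 mm. A picture is of the moment at which its call begins: read the wrist's pose just before it. There is no depth.
- bot.finish_job(): hands the job in, once; it reports no verdict.
Trained networks look in the newest picture that a camera, given by its name, has taken for a name from the list of things; names that differ only in an ending like _2 or _b are one class to them, and where a whole thing is asked for, a point or a joint stands for the part that bears it (a point fixed in the world has none). Each returns a list of dicts, best first, with "score" (0 to 1); they miss things now and then, are a little off and sometimes report something else, mostly with a low value. They report only what shows in the picture. A call takes as long as a camera call. They do not tell look-alikes from the thing itself.
- bot.boxes_of(target, camera): "centre" ([column, row] in pixels, amid what is visible of it).
- bot.trace(target, camera): "mask" (420x560 bool, what is visible of it) and "centre" ([column, row] in pixels, amid what is visible of it).
- bot.landmark_of(target, camera): "centre" ([column, row] in pixels: a listed point, or the origin of a listed thing).
The state is a dict: "time": time; "joint_pos": joint angles; "qd": joint speeds; "joint_torque": joint torques, N m; "tool_pos": TCP position; "tool_rot": TCP orientation; "wrist_force": force on the tool from outside, world axes, zero at the start; "ft_torque": the same for the moment, N m; "opening": opening from 0.0 (shut) to 1.0 (fully open).
Only numpy, scipy, OpenCV 4.12 (cv2) and the standard library are available. Lean on these libraries where they do the work, as an engineer would, in place of code of your own. Each camera call takes 0.05 s, during which the arm holds its last target.

## Task

The vial in the tray is to be looked at under the magnifier. With a fingertip press down the black release button at the tail of the sliding stage and, holding it down all the way, push the stage along its rail until it is fully home against the end stop under the lens; then let the button spring up so that the stage is locked there. Take hold of nothing: leave the vial lying in its tray, do not touch it, and leave the things round the rail where they are.

Things in the scene. Friction and masses are not known exactly. Their poses are not given: they have to be found in the camera images.
- rail: viewing rail, fixed: aluminium profile 410 x 76 mm, running surface 27 mm above the table. Origin on the table under its middle; x across, y along the rail towards the magnifier end, z up. Round magnifier (black ring 93 mm wide, 110 to 122 mm high) on two posts 54 mm either side of the centre line at y = +130 mm; a steel stop block on the rail at each end
- stage (a joint): slide of the stage along the rail's +y, m: 0 = at the tail stop, 0.150 = fully home against the end stop under the magnifier. Grey saddle 220 x 56 mm; tray centre 55 mm ahead of its middle, release button centre 75 mm behind it. A toothed rack in the slot (pitch 8 mm, 1 mm play) locks it while the button is up; with the button down it slides with about 1 N of friction
- lock_button (a joint): how far the release button is pressed, m: 0 = up (stage locked), 0.008 = right down. It moves straight down against a spring: about 4 N starts it, 8 N holds it right down. The lock is free from 0.004; press it 0.005 to 0.008. Let up on the way it drops into the next tooth. It rides on the stage
- button_top (a point): centre of the release button's top face, 55.5 mm above the table when up; axes as the rail's. Black pad 36 mm (across the rail) x 50 mm (along it), a ridge 3 mm high across each end, 37 mm clear between them: a fingertip pressed down there carries the stage along. The dark collar round it (56 x 70 mm) lies 10 mm below the top face when up, 2 mm when right down
- lens_spot (a point): point in the tray's floor plane straight under the middle of the magnifier, where the tray's centre is when the stage is fully home
- tray_floor (a point): centre of the specimen tray's floor on the stage, 38 mm above the table; axes as the rail's. The tray is 28 by 105 mm outside, its long side along the rail, walls 7 mm high.
- vial: the specimen: glass vial with a rust-brown cap, 18 mm thick, 84 mm long, lying loose in the tray along the rail; origin under its middle, on the tray floor
- loupe: black loupe 42x42x48 mm, standing beside the rail; origin under its middle
- vial_white_cap: second glass vial, with a pale cap, 18x84x18 mm, lying on the table; origin under its middle
- cork: tapered cork 28x28x26 mm, standing on the table; origin under its middle
- tweezers: steel tweezers 14x124x6 mm, lying on the near side of the rail; origin under their middle
- eraser: eraser 22x48x12 mm, lying on the near side of the rail; origin under its middle
- film_cartridge: film cartridge 25x37x51 mm, standing beyond the rail; origin under its middle
Mind the look-alikes: they are no part of the job. What is shaped like the vial but orange or yellow is not meant.

How it is judged:
By the outcome, as a careful person would: the job done as asked, in the order asked, and still so for the second after the job is handed in, with the robot touching nothing.
It also fails if it takes over 42 s, if anything falls off the work surface, if the arm or the gripper's body presses on something with over 40 N, if the wrist force passes 120 N, or if a joint passes its speed limit or range.

## Working session

There is one attempt and no reset: what is moved stays moved. The work goes in short steps, Python scripts to look and compute and a tool call to move; the robot and the scene stay as the last step left them, time stands still between calls to the robot, and variables do not carry over. Pictures are saved under pics/ and viewed, and the job is handed in when it is done.

Besides the shell and the picture viewer there is one more tool, called after "Emit:" by a JSON object that holds its "fn" and its "kwargs", one argument or row to a line. jog_arm: Moves the arm, as the interface text tells. Its arguments: {"type":"object","properties":{"plan":{"type":"array"},"force":{"type":"number"}},"required":["plan"]}

```bash
mkdir -p pics; ls
python3 - <<'E'
from plant import bot
import cv2,numpy as np
o=bot.get_obs();print(o)
for c in ["scene","top"]:
    r=bot.capture(c);cv2.imwrite(f"pics/{c}0.png",r["frame"][:,:,::-1])
    np.savez(f"{c}.npz",K=r["intrinsics"],R=r["R"],t=r["t"])
    print(c,r["intrinsics"].tolist(),r["R"].tolist(),r["t"].tolist())
    for t in ["button_top","lens_spot","tray_floor","rail","vial"]:
        print(t,[(np.round(d["centre"],1).tolist(),round(float(d["score"]),2)) for d in bot.landmark_of(t,c)])
E
```

```text
pics
{'time': 0.0, 'joint_pos': array([ 1.23377923,  0.41192024, -0.01271377,  1.59708589,  0.00555223,
        1.13427957, -0.08220507]), 'qd': array([ 0.00079782,  0.00010378,  0.00195392,  0.00033302,  0.00056445,
        0.00196412, -0.00060437]), 'joint_torque': array([ 1.06754567e-04, -6.00628066e+01,  6.82110563e-01, -2.99407893e+01,
        1.37905777e-02,  1.05998316e-02, -1.81778518e-05]), 'tool_pos': array([ 165.8321926 , -602.06524013,  230.42324388]), 'tool_rot': array([-3.11164032e+00, -4.20769748e-01,  4.63558107e-04]), 'wrist_force': array([ 0.455284  , -0.40146632,  1.18344508]), 'ft_torque': array([0.00838238, 0.01869061, 0.00490134]), 'opening': 0.9959982847634069}
scene [[525.8236064483283, 0.0, 274.88644866402245], [0.0, 525.8236064483283, 209.72820459291876], [0.0, 0.0, 1.0]] [[0.8762963058860488, -0.4815717519924743, 0.013907982361329905], [-0.237813571080363, -0.4574850675049511, -0.8568267727026248], [0.41898626433389136, 0.7475266287517046, -0.5154167727253756]] [-543.7938236021162, 197.90325258968568, 666.8178071526957]
button_top [([315.3, 286.0], 0.91)]
lens_spot [([267.7, 204.3], 0.77)]
tray_floor [([286.7, 248.4], 0.72)]
rail [([283.5, 261.0], 0.97)]
vial [([285.0, 245.2], 0.92), ([305.5, 178.2], 0.62), ([238.4, 179.3], 0.6)]
top [[460.7926623234706, 0.0, 274.67250656659843], [0.0, 460.7926623234706, 205.1080630283103], [0.0, 0.0, 1.0]] [[0.01673663209173967, -0.9996637000070345, 0.01980838293427364], [-0.9931995707834771, -0.018904744026800965, -0.11487916803666914], [0.11521500658222385, -0.017750987057800437, -0.9931819595203747]] [-32.782558203693824, 646.8780036086199, 890.0216854034784]
button_top [([365.0, 246.5], 0.9)]
lens_spot [([368.4, 247.2], 0.68)]
tray_floor [([304.4, 233.8], 0.57)]
rail [([298.6, 233.9], 0.96)]
vial [([303.4, 232.6], 0.91), ([157.2, 205.3], 0.64), ([187.8, 143.8], 0.54), ([308.9, 275.6], 0.38)]
```

View pics/scene0.png

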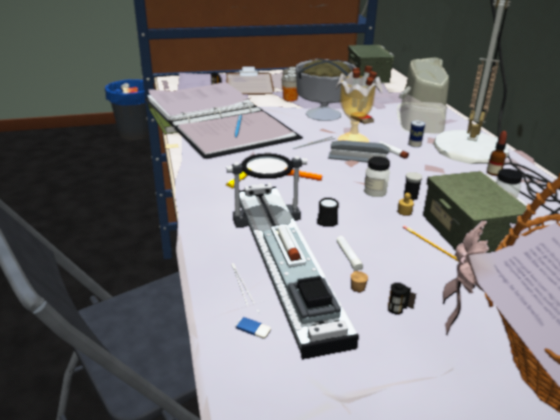

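View pics/top0.png

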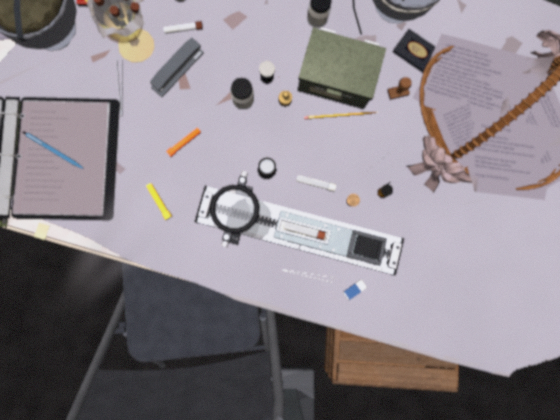

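```bash
cat > h.py <<'E'
import numpy as np
def ray(c,px,z):
    d=np.load(f"{c}.npz");K,R,t=d["K"],d["R"],d["t"]
    C=-R.T@t; v=R.T@np.linalg.inv(K)@np.array([px[0],px[1],1.]); return C+v*(z-C[2])/v[2]
def proj(c,X):
    d=np.load(f"{c}.npz");p=d["K"]@(d["R"]@np.array(X)+d["t"]);return p[:2]/p[2]
E
python3 - <<'E'
from h import *
for n,z,s,t in [("button",55.5,(315.3,286),(365,246.5)),("tray",38,(286.7,248.4),(304.4,233.8)),("rail",0,(283.5,261),(298.6,233.9)),("lens",38,(267.7,204.3),(368.4,247.2)),("vial",38,(285,245.2),(303.4,232.6))]:
    print(n,ray("scene",s,z).round(1),ray("top",t,z).round(1))
E
```

```text
button [ 573.4 -200.5   55.5] [ 566.9 -199.4   55.5]
tray [596.  -82.6  38. ] [590.7 -81.6  38. ]
rail [601.  -65.2   0. ] [592.3 -72.7   0. ]
lens [634.3  53.2  38. ] [ 566.2 -210.    38. ]
vial [598.  -73.7  38. ] [593.  -79.6  38. ]
```

The scene picture shows the rail running from its tail at (325,335) to the magnifier at (265,165). The black button is at about (315,290) and the vial with the rust-brown cap at (290,247). In the top picture the button is at (367,246), the tray at (303,232) and the ring at (235,208). The orange (185,142) and yellow (158,200) sticks and the pale-cap vial (316,183) are look-alikes. The network put lens_spot on the button in the top view, so I'm discarding that one. Next I'll fit the rail more closely.

Run:
```python
import cv2
a=cv2.imread("pics/top0.png")[180:280,190:410];cv2.imwrite("pics/topc.png",cv2.resize(a,None,fx=3.6,fy=3.6,interpolation=cv2.INTER_CUBIC))
a=cv2.imread("pics/scene0.png")[140:360,220:370];cv2.imwrite("pics/scenec.png",cv2.resize(a,None,fx=2.7,fy=2.7,interpolation=cv2.INTER_CUBIC))
```

```text
(no output)
```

View pics/topc.png

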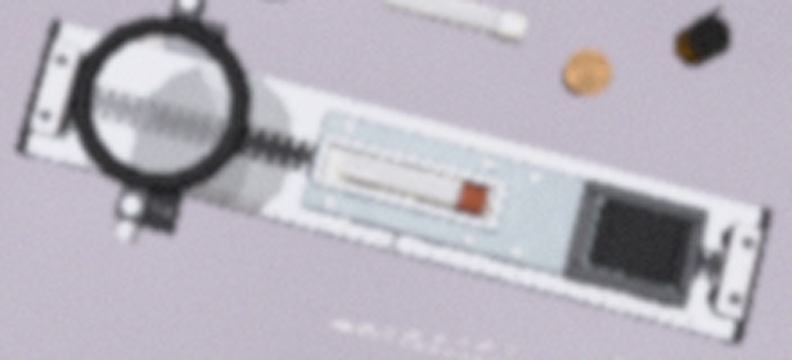

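View pics/scenec.png

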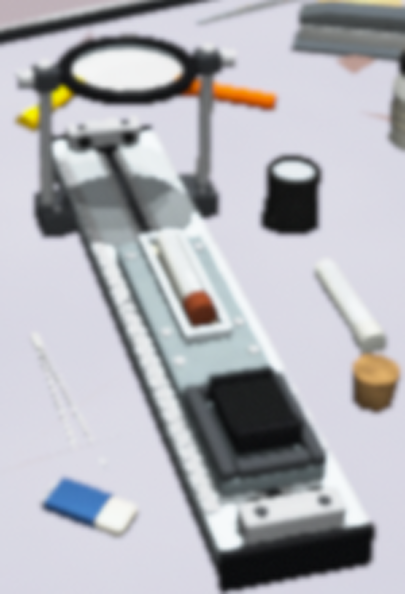

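The crops show the rail corners in the top crop at about (58,22), (18,150), (770,210) and (740,340), and the button centre at (643,238). The tray holding the rust-capped vial is centred at (408,180). It is the only vial in the tray, and its cap is brown rather than pale, so it's the one meant.

Run:
```python
from h import *
T=lambda p,z:ray("top",(190+(p[0]+.5)/3.6-.5,180+(p[1]+.5)/3.6-.5),z)
S=lambda p,z:ray("scene",(220+(p[0]+.5)/2.7-.5,140+(p[1]+.5)/2.7-.5),z)
c=np.array([T(p,27) for p in [(58,22),(18,150),(770,210),(740,340)]]);m=c.mean(0)
u=(c[0]+c[1]-c[2]-c[3])[:2];L=np.linalg.norm(u)/2;u/=np.linalg.norm(u)
print(c.round(),m,L,u,np.degrees(np.arctan2(u[1],u[0])))
n=np.array([u[1],-u[0]])
for nm,X in [("btnT",T((643,238),55.5)),("btnS",S((258,410),55.5)),("trayT",T((408,180),45)),("collarT",T((637,244),45.5)),("ringT",T((162,103),122)),("ringS",S((128,68),122))]:
    d=X[:2]-m[:2];print(nm,X.round(1),"across",round(d@n,1),"along",round(d@u,1))
```

```text
[[ 686.  120.   27.]
 [ 613.  140.   27.]
 [ 586. -284.   27.]
 [ 514. -266.   27.]] [599.53702239 -72.69021489  27.        ] 417.0249511749036 [0.23776559 0.97132256] 76.2452986204522
btnT [ 568.5 -205.8   55.5] across 1.5 along -136.7
btnS [ 567.  -210.4   55.5] across 1.1 along -141.5
trayT [598.5 -78.1  45. ] across 0.3 along -5.5
collarT [ 565.5 -204.7   45.5] across -1.7 along -136.3
ringT [630.4  53.2 122. ] across 0.1 along 129.6
ringS [628.4  45.5 122. ] across -0.1 along 121.7
```

Emit:
{"fn": "jog_arm", "kwargs": {
  "plan": [
    {"dx": 0.035, "dy": -0.019, "gripper": 1},
    {"dx": 0.035, "dy": -0.019, "gripper": 1},
    {"dx": 0.035, "dy": -0.019, "gripper": 1},
    {"dx": 0.035, "dy": -0.019, "gripper": 1},
    {"dx": 0.035, "dy": -0.019, "gripper": 1},
    {"dx": 0.035, "dy": -0.019, "gripper": 1},
    {"dx": 0.035, "dy": -0.019, "gripper": 1}
  ]
}}

```text
invalid input at $.plan[0]: expected keys dx, dy, dz, rx, ry, rz, gripper
```

All keys are required.

Emit:
{"fn": "jog_arm", "kwargs": {
  "plan": [
    {"dx": 0.035, "dy": -0.019, "dz": 0, "rx": 0, "ry": 0, "rz": 0, "gripper": 1},
    {"dx": 0.035, "dy": -0.019, "dz": 0, "rx": 0, "ry": 0, "rz": 0, "gripper": 1},
    {"dx": 0.035, "dy": -0.019, "dz": 0, "rx": 0, "ry": 0, "rz": 0, "gripper": 1},
    {"dx": 0.035, "dy": -0.019, "dz": 0, "rx": 0, "ry": 0, "rz": 0, "gripper": 1},
    {"dx": 0.035, "dy": -0.019, "dz": 0, "rx": 0, "ry": 0, "rz": 0, "gripper": 1},
    {"dx": 0.035, "dy": -0.019, "dz": 0, "rx": 0, "ry": 0, "rz": 0, "gripper": 1},
    {"dx": 0.035, "dy": -0.019, "dz": 0, "rx": 0, "ry": 0, "rz": 0, "gripper": 1}
  ]
}}

```text
time: 1.18
tool_pos: [364.6, -411.6, 230.1]
tool_rot: [3.112, 0.388, -0.008]
wrist_force: [0.7, -0.6, -0.2]
opening: 0.008
```

Emit:
{"fn": "jog_arm", "kwargs": {
  "plan": [
    {"dx": 0.034, "dy": -0.0205, "dz": 0, "rx": 0, "ry": 0, "rz": 0, "gripper": 1},
    {"dx": 0.034, "dy": -0.0205, "dz": 0, "rx": 0, "ry": 0, "rz": 0, "gripper": 1},
    {"dx": 0.034, "dy": -0.0205, "dz": 0, "rx": 0, "ry": 0, "rz": 0, "gripper": 1},
    {"dx": 0.034, "dy": -0.0205, "dz": 0, "rx": 0, "ry": 0, "rz": 0, "gripper": 1},
    {"dx": 0.034, "dy": -0.0205, "dz": 0, "rx": 0, "ry": 0, "rz": 0, "gripper": 1},
    {"dx": 0.034, "dy": -0.0205, "dz": 0, "rx": 0, "ry": 0, "rz": 0, "gripper": 1},
    {"dx": 0.034, "dy": -0.0205, "dz": 0, "rx": 0, "ry": 0, "rz": 0, "gripper": 1}
  ]
}}

```text
time: 1.77
tool_pos: [568.6, -203.5, 230.5]
tool_rot: [3.109, 0.385, -0.002]
wrist_force: [0.4, -0.0, 0.3]
opening: 0.005
```

Emit:
{"fn": "jog_arm", "kwargs": {
  "plan": [
    {"dx": 0, "dy": 0, "dz": 0, "rx": 0, "ry": 0, "rz": -0.12, "gripper": 1},
    {"dx": 0, "dy": 0, "dz": 0, "rx": 0, "ry": 0, "rz": -0.12, "gripper": 1},
    {"dx": 0, "dy": 0, "dz": 0, "rx": 0, "ry": 0, "rz": -0.12, "gripper": 1},
    {"dx": 0, "dy": 0, "dz": 0, "rx": 0, "ry": 0, "rz": -0.12, "gripper": 1},
    {"dx": 0, "dy": 0, "dz": 0, "rx": 0, "ry": 0, "rz": -0.12, "gripper": 1},
    {"dx": 0, "dy": 0, "dz": 0, "rx": 0, "ry": 0, "rz": -0.12, "gripper": 1},
    {"dx": 0, "dy": 0, "dz": 0, "rx": 0, "ry": 0, "rz": -0.12, "gripper": 1},
    {"dx": 0, "dy": 0, "dz": 0, "rx": 0, "ry": 0, "rz": -0.12, "gripper": 1}
  ]
}}

```text
time: 2.43
tool_pos: [577.7, -187.0, 230.3]
tool_rot: [2.546, 1.832, 0.003]
wrist_force: [-0.2, -0.2, 0.1]
opening: 0.004
```

```bash
cat >> h.py <<'E'
from scipy.spatial.transform import Rotation as Ro
def wrist(bot,name):
    import cv2
    o=bot.get_obs();r=bot.capture("wrist");cv2.imwrite(f"pics/{name}.png",r["frame"][:,:,::-1])
    M=np.array(r["mount"]);Rt=Ro.from_rotvec(o["tool_rot"]).as_matrix()
    Rc=Rt@M[:3,:3];C=Rt@M[:3,3]+o["tool_pos"]
    np.savez("wrist.npz",K=r["intrinsics"],R=Rc.T,t=-Rc.T@C)
    print("tcp",o["tool_pos"].round(1),"yaw",np.degrees(np.arctan2(Rt[1,0],Rt[0,0])).round(1),"z",Rt[:,2].round(3),"F",o["wrist_force"].round(1),"t",o["time"],"q",o["joint_pos"].round(2))
E
python3 - <<'E'
from h import *
from plant import bot
wrist(bot,"w1")
for t,z in [("button_top",55.5),("tray_floor",38),("rail",0),("vial",38)]:
    print(t,[(np.round(d["centre"],1).tolist(),round(float(d["score"]),2),ray("wrist",d["centre"],z).round(1)) for d in bot.landmark_of(t,"wrist")])
E
```

```text
tcp [ 577.7 -187.   230.3] yaw 71.5 z [ 0.004 -0.003 -1.   ] F [-0.2 -0.2  0.1] t 2.4333 q [ 0.56  0.42 -0.45  1.62  0.2   1.14 -0.26]
button_top [([274.9, 207.5], 0.61, array([ 567.3, -205.9,   55.5]))]
tray_floor [([261.7, 80.8], 0.61, array([595.9, -79.9,  38. ]))]
rail [([262.7, 77.6], 0.82, array([597.4, -73.1,   0. ])), ([263.4, 83.3], 0.38, array([596.2, -79. ,   0. ]))]
vial [([263.1, 76.8], 0.71, array([598.5, -76.8,  38. ]))]
```

View pics/w1.png

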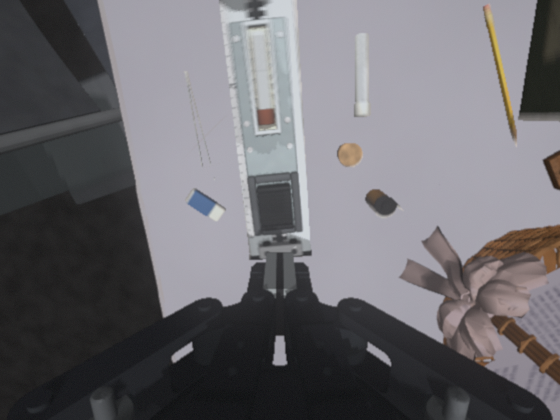

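The wrist picture shows the button at (275,205), with its collar spanning x 250–300 and y 175–235. The shut fingertips are at (282,255), over the tail block. All three cameras put the button near (567.5, -206.5). I'll align above it and go down part way.

Emit:
{"fn": "jog_arm", "kwargs": {
  "plan": [
    {"dx": 0, "dy": 0, "dz": 0, "rx": 0, "ry": 0, "rz": -0.085, "gripper": 1},
    {"dx": -0.0215, "dy": -0.005, "dz": 0, "rx": 0, "ry": 0, "rz": 0, "gripper": 1},
    {"dx": 0, "dy": 0, "dz": 0.03, "rx": 0, "ry": 0, "rz": 0, "gripper": 1},
    {"dx": 0, "dy": 0, "dz": 0.03, "rx": 0, "ry": 0, "rz": 0, "gripper": 1},
    {"dx": 0, "dy": 0, "dz": 0.03, "rx": 0, "ry": 0, "rz": 0, "gripper": 1},
    {"dx": 0, "dy": 0, "dz": 0.03, "rx": 0, "ry": 0, "rz": 0, "gripper": 1},
    {"dx": 0, "dy": 0, "dz": 0, "rx": 0, "ry": 0, "rz": 0, "gripper": 1}
  ]
}}

```text
time: 3.27
tool_pos: [570.5, -209.2, 110.0]
tool_rot: [2.489, 1.895, 0.008]
wrist_force: [-1.5, -0.0, -0.4]
opening: -0.002
```

Run:
```python
from h import *
from plant import bot
import cv2
wrist(bot,"w2")
for t,z in [("button_top",55.5),("tray_floor",38),("rail",0)]:
    print(t,[(np.round(d["centre"],1).tolist(),round(float(d["score"]),2),ray("wrist",d["centre"],z).round(1)) for d in bot.landmark_of(t,"wrist")])
o=bot.get_obs()["tool_pos"];print("tip px",proj("wrist",o))
```

```text
tcp [ 570.5 -209.2  110. ] yaw 74.6 z [ 0.012 -0.007 -1.   ] F [-1.5 -0.  -0.4] t 3.2667 q [ 0.57  0.54 -0.42  1.75  0.27  0.9  -0.23]
button_top [([261.3, 17.2], 0.16, array([595.5, -84. ,  55.5]))]
tray_floor [([265.3, 16.6], 0.78, array([598.5, -79.8,  38. ]))]
rail [([266.0, 21.9], 0.64, array([599.7, -73.3,   0. ]))]
tip px [288.53962186 272.68768027]
```

View pics/w2.png

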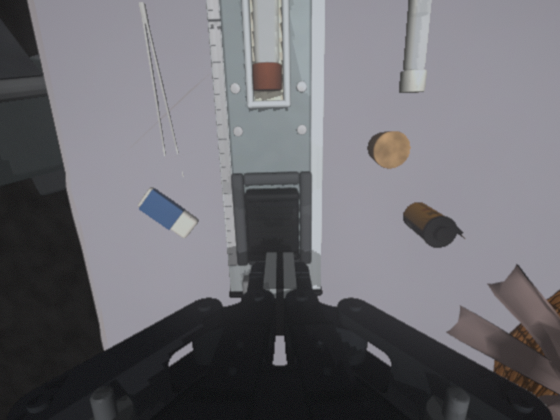

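Run:
```python
from h import *
import cv2
a=cv2.imread("pics/w2.png")[150:300,200:350];cv2.imwrite("pics/w2c.png",cv2.resize(a,None,fx=4,fy=4,interpolation=cv2.INTER_CUBIC))
u=np.array([.2377,.9713]);n=np.array([.9713,-.2377]);o=np.array([570.5,-209.2])
for p in [(246,190),(299,190)]:
    X=ray("wrist",p,57)[:2];print(X,"rel tip along",(X-o)@u,"across",(X-o)@n)
```

```text
[ 557.78648849 -176.70158137] rel tip along 28.543712326733043 across -20.073507842114175
[ 591.21280813 -186.03021007] rel tip along 27.428251456002094 across 14.610891474313247
```

View pics/w2c.png

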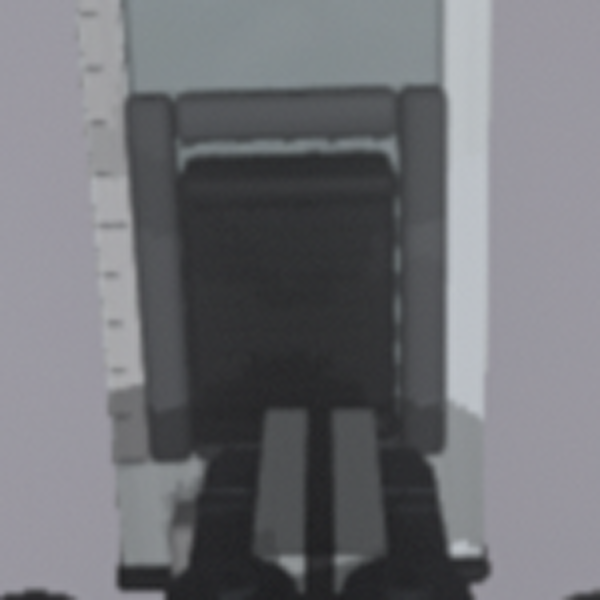

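The crop shows the button pad's front ridge at about pixel row 190 and its sides at columns 246–299. That puts the button centre 3 mm ahead and 2.7 mm left of the tip. I'll correct that and go down to just above it.

Emit:
{"fn": "jog_arm", "kwargs": {
  "plan": [
    {"dx": 0.003, "dy": -0.0025, "dz": 0, "rx": 0, "ry": 0, "rz": -0.028, "gripper": 1},
    {"dx": 0, "dy": 0, "dz": 0.02, "rx": 0, "ry": 0, "rz": 0, "gripper": 1},
    {"dx": 0, "dy": 0, "dz": 0.02, "rx": 0, "ry": 0, "rz": 0, "gripper": 1},
    {"dx": 0, "dy": 0, "dz": 0.005, "rx": 0, "ry": 0, "rz": 0, "gripper": 1},
    {"dx": 0, "dy": 0, "dz": 0, "rx": 0, "ry": 0, "rz": 0, "gripper": 1}
  ]
}}

```text
time: 3.88
tool_pos: [581.3, -207.1, 82.5]
tool_rot: [2.436, 1.924, 0.032]
wrist_force: [-0.1, -0.2, 0.2]
opening: -0.001
```

Run:
```python
from h import *
from plant import bot
import cv2
wrist(bot,"w3")
r=bot.capture("scene");a=r["frame"][200:360,240:380,::-1];cv2.imwrite("pics/s3.png",cv2.resize(a,None,fx=3.7,fy=3.7,interpolation=cv2.INTER_CUBIC))
```

```text
tcp [ 581.3 -207.1   82.5] yaw 76.6 z [ 0.039 -0.016 -0.999] F [-0.1 -0.2  0.2] t 3.8833 q [ 0.56  0.57 -0.41  1.77  0.31  0.82 -0.23]
```

View pics/s3.png

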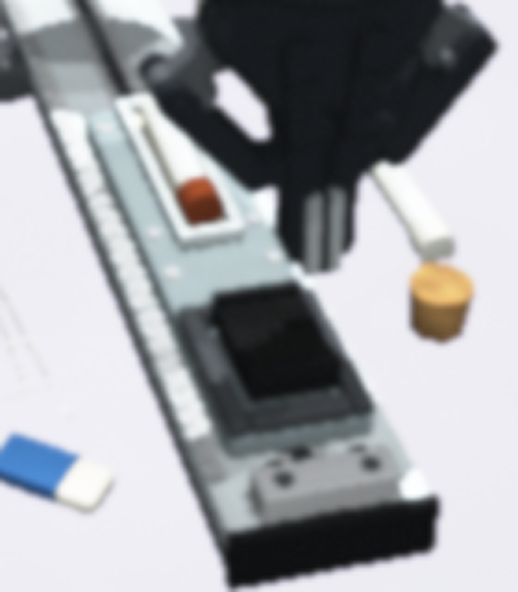

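View pics/w3.png

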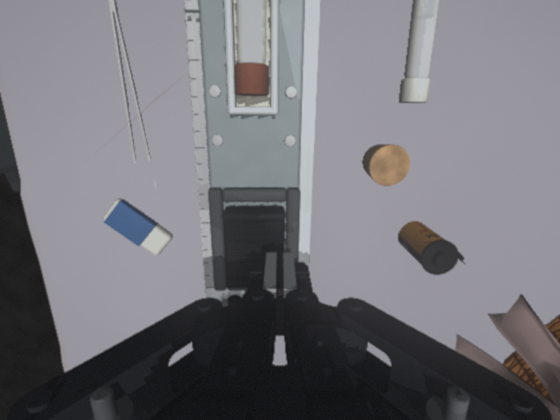

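The wrist picture shows the tip has drifted about 11 mm to the right of the button and is tilted by 2.4°. I'll check whether the arm is leaning on something.

Run:
```python
from h import *
from plant import bot
import cv2
o=bot.get_obs();
for k in ["joint_pos","qd","joint_torque","wrist_force","ft_torque","tool_pos"]:print(k,o[k].round(3))
for c in ["scene","top"]:
    cv2.imwrite(f"pics/{c}4.png",bot.capture(c)["frame"][:,:,::-1])
o=bot.get_obs();
for k in ["joint_pos","qd","joint_torque","wrist_force","tool_pos"]:print(k,o[k].round(3))
```

```text
joint_pos [ 0.559  0.57  -0.41   1.772  0.31   0.819 -0.233]
qd [ 0.004 -0.004  0.001 -0.003 -0.002 -0.003 -0.003]
joint_torque [-6.0000e-03 -6.2192e+01 -5.8170e+00 -2.3828e+01  1.0000e-01 -2.3600e-01
 -1.0000e-03]
wrist_force [-0.48  -0.02   0.157]
ft_torque [0.049 0.05  0.013]
tool_pos [ 581.661 -207.163   83.282]
joint_pos [ 0.559  0.57  -0.41   1.772  0.311  0.818 -0.233]
qd [ 0.001  0.002  0.003  0.005  0.003 -0.002 -0.001]
joint_torque [-7.0000e-02 -6.2687e+01 -5.9560e+00 -2.4088e+01  6.7000e-02 -1.9300e-01
  8.0000e-03]
wrist_force [ 0.29   0.211 -0.354]
tool_pos [ 581.721 -207.391   83.253]
```

View pics/scene4.png

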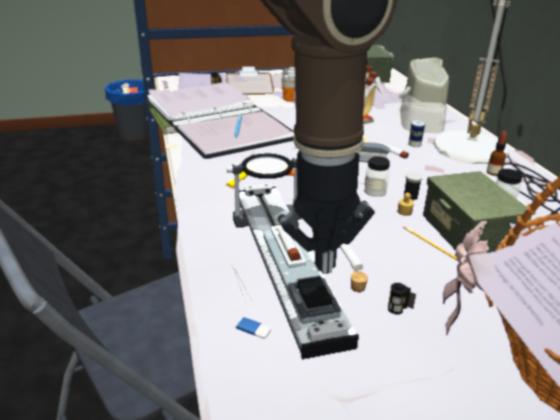

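View pics/top4.png

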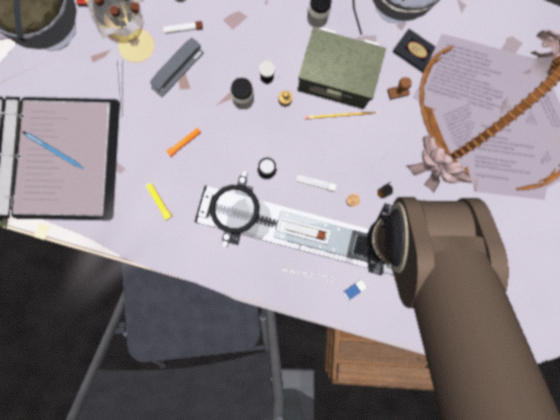

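Nothing is in contact, because the torques are only gravity. So this is a motion-tracking error. I'll level the tool and shift it back, then look at the response.

Emit:
{"fn": "jog_arm", "kwargs": {
  "plan": [
    {"dx": -0.0015, "dy": -0.013, "dz": 0, "rx": 0.042, "ry": 0.006, "rz": 0, "gripper": 1},
    {"dx": 0, "dy": 0, "dz": 0, "rx": 0, "ry": 0, "rz": 0, "gripper": 1}
  ]
}}

```text
time: 4.25
tool_pos: [569.2, -205.9, 84.7]
tool_rot: [2.464, 1.945, 0.001]
wrist_force: [-0.9, -0.7, -0.1]
opening: -0.004
```

```bash
cat >> h.py <<'E'
def st(bot,tgt=None):
    o=bot.get_obs();Rt=Ro.from_rotvec(o["tool_rot"]).as_matrix()
    print("tcp",o["tool_pos"].round(1),"yaw",np.degrees(np.arctan2(Rt[1,0],Rt[0,0])).round(1),"z",Rt[:,2].round(3),"F",o["wrist_force"].round(1),"t",o["time"],"q",o["joint_pos"].round(3))
    if tgt is not None: print("delta in tool mm",(Rt.T@(np.array(tgt)-o["tool_pos"])).round(1))
    u=np.array([.2377,.9713]);d=o["tool_pos"][:2]-np.array([568.3,-206]);print("along from button start",(d@u).round(1),"across",(d@np.array([u[1],-u[0]])).round(1),"level turn",(Rt.T@np.cross(Rt[:,2],[0,0,-1])).round(3))
E
python3 -c "
from h import *
from plant import bot
st(bot,[568.3,-206,65])"
```

```text
tcp [ 569.2 -205.9   84.7] yaw 76.6 z [ 0.002 -0.002 -1.   ] F [-0.9 -0.7 -0.1] t 4.25 q [ 0.568  0.572 -0.417  1.765  0.294  0.864 -0.216]
delta in tool mm [-0.3 -0.9 19.7]
along from button start 0.3 across 0.8 level turn [0.002 0.001 0.   ]
```

Emit:
{"fn": "jog_arm", "kwargs": {
  "plan": [
    {"dx": 0, "dy": -0.001, "dz": 0.01, "rx": 0, "ry": 0, "rz": 0, "gripper": 1},
    {"dx": 0, "dy": 0, "dz": 0, "rx": 0, "ry": 0, "rz": 0, "gripper": 1}
  ]
}}

```text
time: 4.42
tool_pos: [569.6, -206.3, 75.5]
tool_rot: [2.461, 1.942, 0.005]
wrist_force: [-1.4, -0.4, -1.6]
opening: -0.002
```

```bash
python3 -c "
from h import *
from plant import bot
st(bot,[568.3,-206,65])"
```

```text
tcp [ 569.6 -206.3   75.5] yaw 76.5 z [ 0.006 -0.003 -1.   ] F [-1.4 -0.4 -1.6] t 4.4167 q [ 0.565  0.582 -0.412  1.774  0.302  0.841 -0.223]
delta in tool mm [-0.  -1.4 10.5]
along from button start 0.0 across 1.3 level turn [0.007 0.002 0.   ]
```

Emit:
{"fn": "jog_arm", "kwargs": {
  "plan": [
    {"dx": 0, "dy": -0.002, "dz": 0.008, "rx": 0.008, "ry": 0.002, "rz": 0, "gripper": 1},
    {"dx": 0, "dy": -0.001, "dz": 0.008, "rx": 0.005, "ry": 0.001, "rz": 0, "gripper": 1},
    {"dx": 0, "dy": 0, "dz": 0, "rx": 0, "ry": 0, "rz": 0, "gripper": 1}
  ]
}}

```text
time: 4.67
tool_pos: [567.2, -205.5, 58.0]
tool_rot: [-2.462, -1.943, 0.003]
wrist_force: [-1.0, -0.7, -1.0]
opening: 0.001
```

Run:
```python
from h import *
from plant import bot
import cv2
st(bot,[568.3,-206,55.5])
wrist(bot,"w5")
r=bot.capture("scene");a=r["frame"][200:360,240:380,::-1];cv2.imwrite("pics/s5.png",cv2.resize(a,None,fx=3.7,fy=3.7,interpolation=cv2.INTER_CUBIC))
```

```text
tcp [ 567.2 -205.5   58. ] yaw 76.6 z [-0.004  0.002 -1.   ] F [-1.  -0.7 -1. ] t 4.6667 q [ 0.561  0.608 -0.405  1.78   0.31   0.823 -0.228]
delta in tool mm [-0.2  1.2  2.5]
along from button start 0.2 across -1.2 level turn [-0.005 -0.001  0.   ]
tcp [ 567.2 -205.5   58. ] yaw 76.6 z [-0.004  0.002 -1.   ] F [-1.  -0.7 -1. ] t 4.6667 q [ 0.56  0.61 -0.4   1.78  0.31  0.82 -0.23]
```

View pics/s5.png

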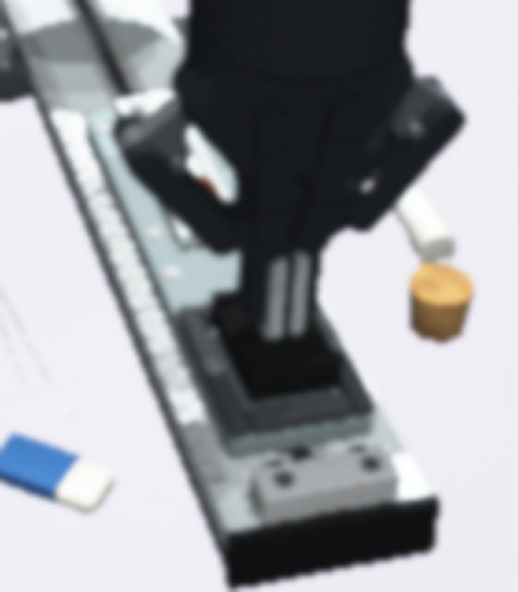

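View pics/w5.png

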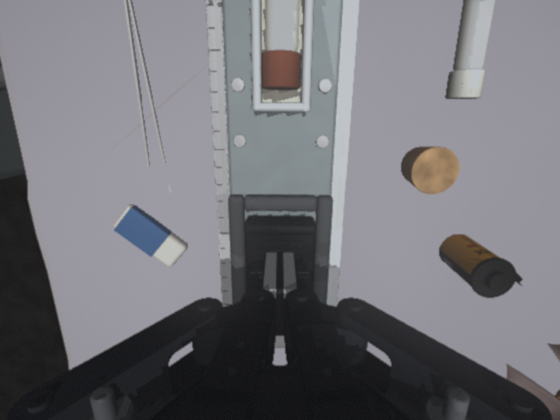

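The tip is centred on the button across (column 280, with the button at 246–315) and sits between the ridges. Now I press.

Emit:
{"fn": "jog_arm", "kwargs": {
  "plan": [
    {"dx": 0, "dy": 0, "dz": 0.004, "rx": 0, "ry": 0, "rz": 0, "gripper": 1},
    {"dx": 0, "dy": 0, "dz": 0.004, "rx": 0, "ry": 0, "rz": 0, "gripper": 1},
    {"dx": 0, "dy": 0, "dz": 0.002, "rx": 0, "ry": 0, "rz": 0, "gripper": 1}
  ]
}}

```text
time: 5.02
tool_pos: [568.5, -205.6, 49.6]
tool_rot: [-2.464, -1.945, 0.001]
wrist_force: [-2.6, 0.4, 5.8]
opening: 0.001
```

Run:
```python
from h import *
from plant import bot
st(bot,[568.3,-206,48.5])
```

```text
tcp [ 568.5 -205.6   49.6] yaw 76.6 z [-0.002  0.001 -1.   ] F [-2.6  0.4  5.8] t 5.0167 q [ 0.556  0.619 -0.4    1.783  0.317  0.805 -0.234]
delta in tool mm [-0.4 -0.1  1.1]
along from button start 0.4 across 0.1 level turn [-0.002 -0.001 -0.   ]
```

Emit:
{"fn": "jog_arm", "kwargs": {
  "plan": [
    {"dx": 0, "dy": 0, "dz": 0.003, "rx": 0, "ry": 0, "rz": 0, "gripper": 1},
    {"dx": 0, "dy": 0, "dz": 0.002, "rx": 0, "ry": 0, "rz": 0, "gripper": 1}
  ]
}}

```text
time: 5.18
tool_pos: [568.8, -205.7, 47.3]
tool_rot: [-2.465, -1.946, 0.002]
wrist_force: [-11.5, 2.3, 34.4]
opening: 0.0
```

Run:
```python
from h import *
from plant import bot
st(bot,[568.3,-206,48.5])
```

```text
tcp [ 568.8 -205.7   47.3] yaw 76.6 z [-0.002 -0.    -1.   ] F [-11.5   2.3  34.4] t 5.1833 q [ 0.554  0.622 -0.398  1.785  0.321  0.8   -0.238]
delta in tool mm [-0.4 -0.4 -1.2]
along from button start 0.4 across 0.4 level turn [-0.001  0.    -0.   ]
```

The button is right down (z 47.3), but at 34 N that's more force than needed. I'll ease it and start pushing along the rail.

Emit:
{"fn": "jog_arm", "kwargs": {
  "plan": [
    {"dx": 0.004, "dy": -0.0005, "dz": 0.0005, "rx": 0, "ry": 0, "rz": 0, "gripper": 1},
    {"dx": 0.006, "dy": -0.0005, "dz": 0.0008, "rx": 0, "ry": 0, "rz": 0, "gripper": 1}
  ]
}}

```text
time: 5.35
tool_pos: [570.3, -198.0, 48.4]
tool_rot: [2.466, 1.942, -0.004]
wrist_force: [-1.9, -0.6, 5.6]
opening: 0.001
```

Run:
```python
from h import *
from plant import bot
st(bot,[568.3,-206,48.5])
```

```text
tcp [ 570.3 -198.    48.4] yaw 76.4 z [-0.    -0.003 -1.   ] F [-1.9 -0.6  5.6] t 5.35 q [ 0.539  0.618 -0.396  1.789  0.322  0.798 -0.256]
delta in tool mm [-8.2 -0.1 -0. ]
along from button start 8.2 across 0.1 level turn [0.001 0.003 0.   ]
```

Emit:
{"fn": "jog_arm", "kwargs": {
  "plan": [
    {"dx": 0.006, "dy": 0, "dz": 0.0015, "rx": 0, "ry": 0, "rz": 0, "gripper": 1},
    {"dx": 0.006, "dy": 0, "dz": 0.0012, "rx": 0, "ry": 0, "rz": 0, "gripper": 1}
  ]
}}

```text
time: 5.52
tool_pos: [573.1, -187.5, 47.6]
tool_rot: [2.466, 1.938, -0.005]
wrist_force: [-4.8, 0.6, 13.2]
opening: 0.0
```

Run:
```python
from h import *
from plant import bot
import cv2
st(bot,[568.3,-206,48.5])
r=bot.capture("scene");a=r["frame"][200:360,240:380,::-1];cv2.imwrite("pics/s6.png",cv2.resize(a,None,fx=3.7,fy=3.7,interpolation=cv2.INTER_CUBIC))
st(bot)
```

```text
tcp [ 573.1 -187.5   47.6] yaw 76.3 z [ 0.    -0.006 -1.   ] F [-4.8  0.6 13.2] t 5.5167 q [ 0.518  0.617 -0.394  1.793  0.325  0.794 -0.279]
delta in tool mm [-19.1  -0.3  -0.8]
along from button start 19.1 across 0.3 level turn [ 0.002  0.006 -0.   ]
tcp [ 573.5 -185.7   47.6] yaw 76.4 z [ 0.001 -0.005 -1.   ] F [-3.6  2.1  9.3] t 5.5667 q [ 0.517  0.617 -0.396  1.793  0.325  0.794 -0.28 ]
along from button start 21.0 across 0.2 level turn [0.002 0.005 0.   ]
```

View pics/s6.png

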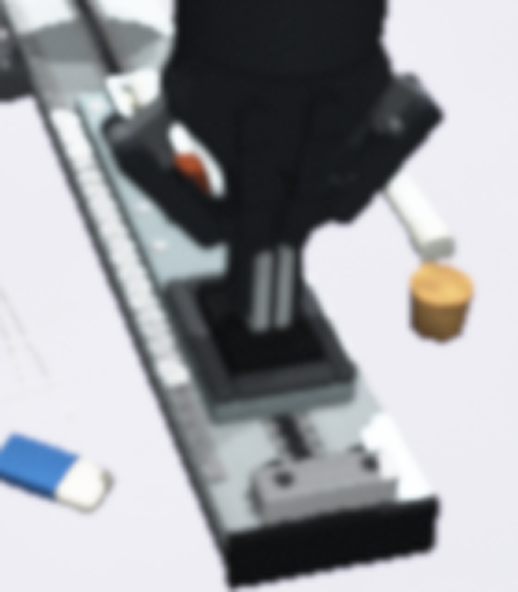

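The stage is following: there is now a clear gap behind the collar, and the button is still down. I'll continue.

Emit:
{"fn": "jog_arm", "kwargs": {
  "plan": [
    {"dx": 0.007, "dy": 0, "dz": 0.0013, "rx": 0, "ry": 0.003, "rz": 0, "gripper": 1},
    {"dx": 0.007, "dy": 0, "dz": 0.0013, "rx": 0, "ry": 0.002, "rz": 0, "gripper": 1},
    {"dx": 0.007, "dy": 0, "dz": 0.0013, "rx": 0, "ry": 0.002, "rz": 0, "gripper": 1},
    {"dx": 0.007, "dy": 0, "dz": 0.0013, "rx": 0, "ry": 0.002, "rz": 0, "gripper": 1}
  ]
}}

```text
time: 5.9
tool_pos: [579.8, -160.5, 47.5]
tool_rot: [2.469, 1.938, 0.002]
wrist_force: [-4.9, -0.7, 13.8]
opening: 0.001
```

Run:
```python
from h import *
from plant import bot
st(bot)
```

```text
tcp [ 579.8 -160.5   47.5] yaw 76.3 z [ 0.003 -0.002 -1.   ] F [-4.9 -0.7 13.8] t 5.9 q [ 0.478  0.615 -0.398  1.797  0.322  0.79  -0.323]
along from button start 46.9 across 0.3 level turn [ 0.003  0.001 -0.   ]
```

Emit:
{"fn": "jog_arm", "kwargs": {
  "plan": [
    {"dx": 0.007, "dy": 0, "dz": 0.0013, "rx": 0.002, "ry": 0.002, "rz": 0, "gripper": 1},
    {"dx": 0.007, "dy": 0, "dz": 0.0013, "rx": 0, "ry": 0.002, "rz": 0, "gripper": 1},
    {"dx": 0.007, "dy": 0, "dz": 0.0013, "rx": 0.001, "ry": 0.002, "rz": 0, "gripper": 1},
    {"dx": 0.007, "dy": 0, "dz": 0.0013, "rx": 0, "ry": 0.002, "rz": 0, "gripper": 1},
    {"dx": 0.007, "dy": 0, "dz": 0.0013, "rx": 0.001, "ry": 0.002, "rz": 0, "gripper": 1}
  ]
}}

```text
time: 6.32
tool_pos: [588.2, -126.6, 47.6]
tool_rot: [-2.471, -1.938, -0.007]
wrist_force: [-5.1, 0.3, 13.3]
opening: -0.001
```

Run:
```python
from h import *
from plant import bot
import cv2
st(bot)
r=bot.capture("scene");a=r["frame"][140:360,200:380,::-1];cv2.imwrite("pics/s7.png",cv2.resize(a,None,fx=2.7,fy=2.7,interpolation=cv2.INTER_CUBIC))
```

```text
tcp [ 588.2 -126.6   47.6] yaw 76.2 z [ 0.003  0.004 -1.   ] F [-5.1  0.3 13.3] t 6.3167 q [ 0.426  0.617 -0.402  1.795  0.318  0.792 -0.376]
along from button start 81.8 across 0.5 level turn [ 0.002 -0.004 -0.   ]
```

View pics/s7.png

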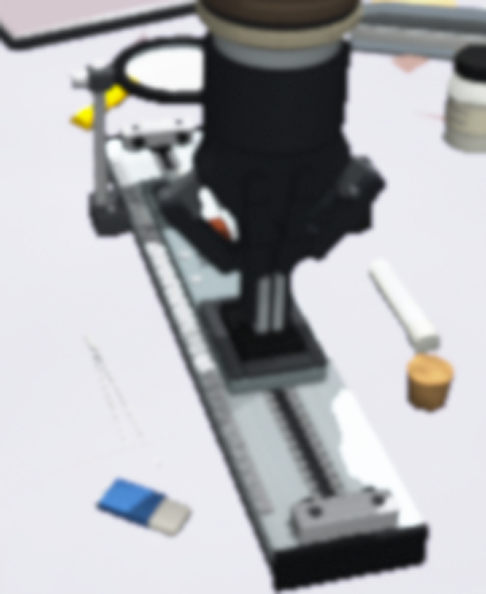

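The button is still down and the stage is under way, with good clearance to the magnifier. Only about 56 mm remain.

Emit:
{"fn": "jog_arm", "kwargs": {
  "plan": [
    {"dx": 0.007, "dy": -0.0002, "dz": 0.0013, "rx": 0.001, "ry": -0.001, "rz": 0, "gripper": 1},
    {"dx": 0.007, "dy": 0, "dz": 0.0013, "rx": 0, "ry": 0, "rz": 0, "gripper": 1},
    {"dx": 0.007, "dy": 0, "dz": 0.0013, "rx": 0, "ry": 0, "rz": 0, "gripper": 1},
    {"dx": 0.007, "dy": 0, "dz": 0.0013, "rx": 0, "ry": 0, "rz": 0, "gripper": 1},
    {"dx": 0.006, "dy": 0, "dz": 0.0013, "rx": 0, "ry": 0, "rz": 0, "gripper": 1}
  ]
}}

```text
time: 6.78
tool_pos: [596.7, -92.0, 47.5]
tool_rot: [2.47, 1.937, 0.003]
wrist_force: [-5.7, 0.3, 13.4]
opening: -0.003
```

Run:
```python
from h import *
from plant import bot
st(bot)
```

```text
tcp [596.7 -92.   47.5] yaw 76.2 z [ 0.003 -0.001 -1.   ] F [-5.7  0.3 13.4] t 6.7833 q [ 0.362  0.618 -0.4    1.791  0.323  0.793 -0.44 ]
along from button start 117.5 across 0.5 level turn [ 0.003 -0.    -0.   ]
```

Emit:
{"fn": "jog_arm", "kwargs": {
  "plan": [
    {"dx": 0.005, "dy": -0.0002, "dz": 0.0013, "rx": 0.002, "ry": 0.001, "rz": 0, "gripper": 1},
    {"dx": 0.005, "dy": 0, "dz": 0.0013, "rx": 0, "ry": 0.001, "rz": 0, "gripper": 1},
    {"dx": 0.004, "dy": 0, "dz": 0.0013, "rx": 0, "ry": 0.001, "rz": 0, "gripper": 1}
  ]
}}

```text
time: 7.03
tool_pos: [600.5, -76.9, 47.5]
tool_rot: [2.47, 1.939, 0.006]
wrist_force: [-5.9, 0.6, 14.7]
opening: -0.005
```

Run:
```python
from h import *
from plant import bot
st(bot)
```

```text
tcp [600.5 -76.9  47.5] yaw 76.3 z [ 0.004  0.001 -1.   ] F [-5.9  0.6 14.7] t 7.0333 q [ 0.338  0.621 -0.401  1.787  0.322  0.795 -0.463]
along from button start 133.0 across 0.6 level turn [ 0.003 -0.002 -0.   ]
```

Emit:
{"fn": "jog_arm", "kwargs": {
  "plan": [
    {"dx": 0.003, "dy": -0.0002, "dz": 0.0013, "rx": 0.002, "ry": 0, "rz": 0, "gripper": 1},
    {"dx": 0.003, "dy": 0, "dz": 0.0013, "rx": 0, "ry": 0, "rz": 0, "gripper": 1}
  ]
}}

```text
time: 7.2
tool_pos: [601.9, -71.6, 47.5]
tool_rot: [2.469, 1.939, 0.002]
wrist_force: [-7.7, -9.9, 16.1]
opening: -0.002
```

Run:
```python
from h import *
from plant import bot
st(bot)
```

```text
tcp [601.9 -71.6  47.5] yaw 76.3 z [ 0.002 -0.001 -1.   ] F [-7.7 -9.9 16.1] t 7.2 q [ 0.326  0.622 -0.4    1.785  0.324  0.797 -0.474]
along from button start 138.6 across 0.7 level turn [ 0.003  0.001 -0.   ]
```

Resistance along the rail has jumped to about 11 N at 138.6 mm, where I expected the end stop. I'll press on once more to confirm.

Emit:
{"fn": "jog_arm", "kwargs": {
  "plan": [
    {"dx": 0.003, "dy": -0.0003, "dz": 0.0013, "rx": 0.002, "ry": 0, "rz": 0, "gripper": 1},
    {"dx": 0.002, "dy": 0, "dz": 0.0013, "rx": 0, "ry": 0, "rz": 0, "gripper": 1}
  ]
}}

```text
time: 7.37
tool_pos: [602.0, -71.7, 47.5]
tool_rot: [2.469, 1.933, -0.01]
wrist_force: [-6.7, -2.6, 14.9]
opening: 0.002
```

Run:
```python
from h import *
from plant import bot
import cv2
st(bot)
r=bot.capture("scene");a=r["frame"][140:360,200:380,::-1];cv2.imwrite("pics/s8.png",cv2.resize(a,None,fx=2.7,fy=2.7,interpolation=cv2.INTER_CUBIC))
r=bot.capture("top");a=r["frame"][180:280,190:410,::-1];cv2.imwrite("pics/t8.png",cv2.resize(a,None,fx=3.6,fy=3.6,interpolation=cv2.INTER_CUBIC))
st(bot)
```

```text
tcp [602.  -71.7  47.5] yaw 76.1 z [-0.001 -0.009 -1.   ] F [-6.7 -2.6 14.9] t 7.3667 q [ 0.318  0.622 -0.394  1.783  0.329  0.803 -0.483]
along from button start 138.4 across 0.8 level turn [0.001 0.009 0.   ]
tcp [601.9 -71.7  47.5] yaw 76.1 z [-0.001 -0.009 -1.   ] F [-6.7 -3.8 15.7] t 7.4667 q [ 0.318  0.622 -0.394  1.783  0.329  0.802 -0.483]
along from button start 138.5 across 0.7 level turn [0.001 0.009 0.   ]
```

View pics/s8.png

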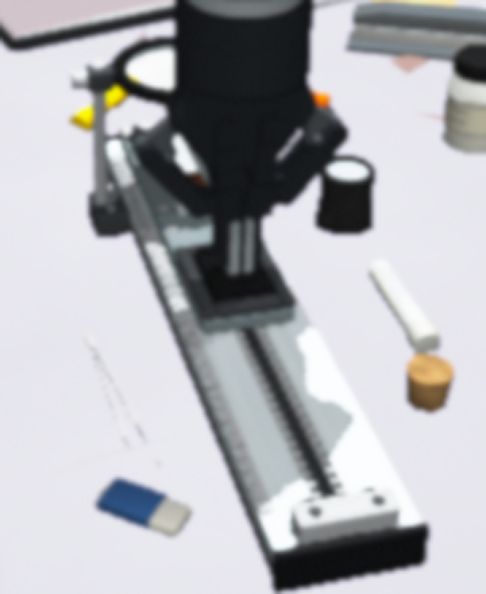

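View pics/t8.png

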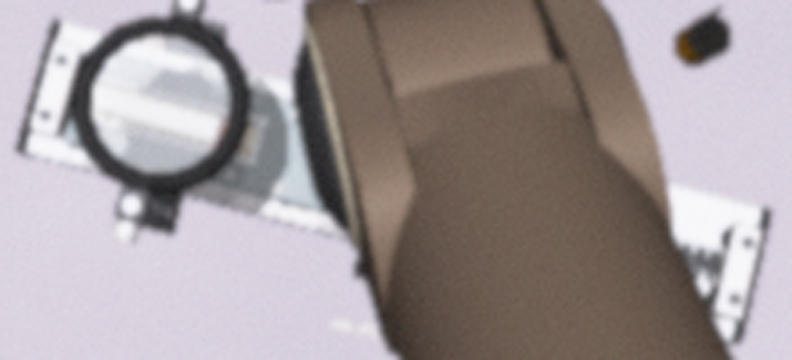

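The tip hasn't moved for two rows (138.5 mm) while it pushes, and the top view shows the tray under the lens. So the stage is at the end stop. I'll let the button up straight, with a touch of forward bias.

Emit:
{"fn": "jog_arm", "kwargs": {
  "plan": [
    {"dx": 0.0015, "dy": 0, "dz": -0.003, "rx": 0, "ry": 0.004, "rz": 0, "gripper": 1},
    {"dx": 0.001, "dy": 0, "dz": -0.004, "rx": 0, "ry": 0.003, "rz": 0, "gripper": 1},
    {"dx": 0.0005, "dy": 0, "dz": -0.004, "rx": 0, "ry": 0, "rz": 0, "gripper": 1},
    {"dx": 0, "dy": 0, "dz": -0.005, "rx": 0, "ry": 0, "rz": 0, "gripper": 1}
  ]
}}

```text
time: 7.8
tool_pos: [601.8, -71.5, 64.5]
tool_rot: [2.472, 1.932, -0.005]
wrist_force: [-0.8, 0.8, 0.0]
opening: 0.002
```

Run:
```python
from h import *
from plant import bot
st(bot)
```

```text
tcp [601.8 -71.5  64.5] yaw 76.0 z [-0.    -0.005 -1.   ] F [-0.8  0.8  0. ] t 7.8 q [ 0.328  0.6   -0.405  1.774  0.313  0.832 -0.471]
along from button start 138.6 across 0.6 level turn [0.001 0.005 0.   ]
```

It's clear with zero force. I'll retreat up and back so the cameras can check the result.

Emit:
{"fn": "jog_arm", "kwargs": {
  "plan": [
    {"dx": 0, "dy": 0, "dz": -0.02, "rx": 0, "ry": 0, "rz": 0, "gripper": 1},
    {"dx": 0, "dy": 0, "dz": -0.025, "rx": 0, "ry": 0, "rz": 0, "gripper": 1},
    {"dx": 0, "dy": 0, "dz": -0.025, "rx": 0, "ry": 0, "rz": 0, "gripper": 1},
    {"dx": 0, "dy": 0, "dz": -0.025, "rx": 0, "ry": 0, "rz": 0, "gripper": 1},
    {"dx": -0.03, "dy": 0, "dz": -0.01, "rx": 0, "ry": 0, "rz": 0, "gripper": 1},
    {"dx": -0.03, "dy": 0, "dz": 0, "rx": 0, "ry": 0, "rz": 0, "gripper": 1},
    {"dx": -0.03, "dy": 0, "dz": 0, "rx": 0, "ry": 0, "rz": 0, "gripper": 1},
    {"dx": -0.03, "dy": 0, "dz": 0, "rx": 0, "ry": 0, "rz": 0, "gripper": 1}
  ]
}}

```text
time: 8.47
tool_pos: [576.4, -177.9, 176.5]
tool_rot: [2.456, 1.956, 0.007]
wrist_force: [0.9, -0.4, -0.6]
opening: -0.004
```

Emit:
{"fn": "jog_arm", "kwargs": {
  "plan": [
    {"dx": -0.03, "dy": 0, "dz": 0, "rx": 0, "ry": 0, "rz": 0, "gripper": 1},
    {"dx": -0.03, "dy": 0, "dz": 0, "rx": 0, "ry": 0, "rz": 0, "gripper": 1},
    {"dx": -0.03, "dy": 0, "dz": 0, "rx": 0, "ry": 0, "rz": 0, "gripper": 1},
    {"dx": 0, "dy": 0, "dz": 0, "rx": 0, "ry": 0, "rz": 0, "gripper": 1}
  ]
}}

```text
time: 8.8
tool_pos: [553.5, -275.9, 177.0]
tool_rot: [2.458, 1.948, 0.005]
wrist_force: [-0.4, -1.1, -0.3]
opening: 0.002
```

Run:
```python
from h import *
from plant import bot
import cv2
wrist(bot,"w9")
for t,z in [("button_top",55.5),("tray_floor",38),("rail",0)]:
    print(t,[(np.round(d["centre"],1).tolist(),round(float(d["score"]),2),ray("wrist",d["centre"],z).round(1)) for d in bot.landmark_of(t,"wrist")])
r=bot.capture("scene");a=r["frame"][140:360,200:380,::-1];cv2.imwrite("pics/s9.png",cv2.resize(a,None,fx=2.7,fy=2.7,interpolation=cv2.INTER_CUBIC))
for t,z in [("button_top",55.5),("tray_floor",38),("lens_spot",38)]:
    print(t,[(np.round(d["centre"],1).tolist(),round(float(d["score"]),2),ray("scene",d["centre"],z).round(1)) for d in bot.landmark_of(t,"scene")])
r=bot.capture("top");a=r["frame"][180:280,190:410,::-1];cv2.imwrite("pics/t9.png",cv2.resize(a,None,fx=3.6,fy=3.6,interpolation=cv2.INTER_CUBIC))
```

```text
tcp [ 553.5 -275.9  177. ] yaw 76.8 z [ 0.006 -0.002 -1.   ] F [-0.4 -1.1 -0.3] t 8.8 q [ 0.68  0.48 -0.41  1.66  0.21  1.04 -0.03]
button_top []
tray_floor []
rail []
button_top [([288.6, 232.1], 0.88, array([608.5, -66.1,  55.5]))]
tray_floor [([270.4, 206.7], 0.59, array([634.6,  43.4,  38. ]))]
lens_spot [([265.6, 205.4], 0.93, array([629.1,  51.5,  38. ]))]
```

View pics/s9.png

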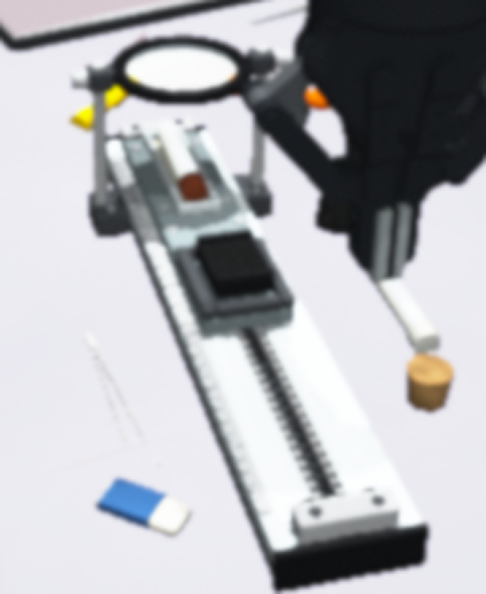

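View pics/t9.png

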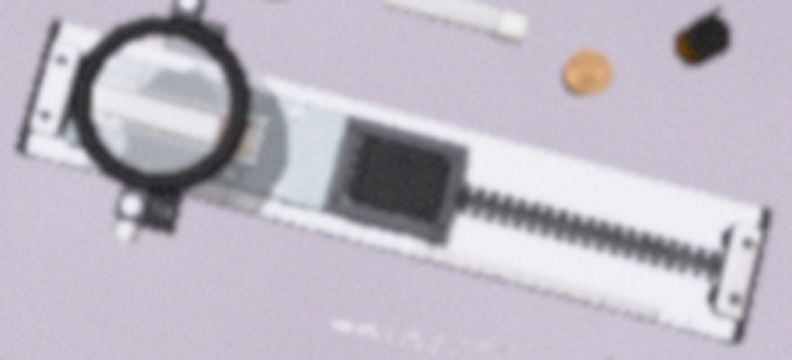

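View pics/w9.png

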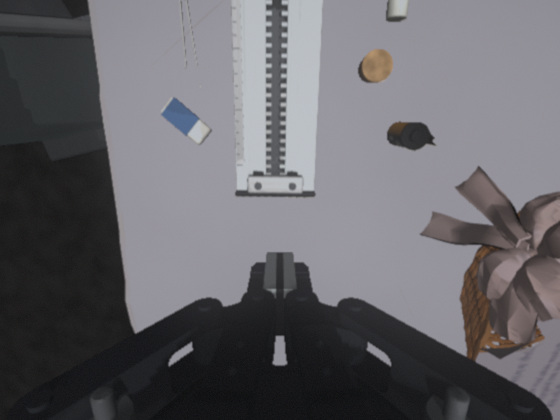

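The scene view shows the stage against the far stop block and the button standing proud of its collar at (237,262). The vial lies in the tray under the ring, and its neighbours are unmoved. One last numeric check against the rail, then I'll hand in.

Run:
```python
from h import *
import cv2
T=lambda p,z:ray("top",(190+(p[0]+.5)/3.6-.5,180+(p[1]+.5)/3.6-.5),z)
m=np.array([599.54,-72.69]);u=np.array([.2377,.9713])
for nm,p,z in [("collar",(400,181),45.5),("btn",(406,181),55.5)]:
    d=T(p,z)[:2]-m;print(nm,(d@u).round(1))
b=cv2.imread("pics/s9.png")[100:340,60:320];b=cv2.resize(b,None,fx=2.2,fy=2.2,interpolation=cv2.INTER_CUBIC);cv2.imwrite("pics/s9c.png",b)
```

```text
collar -1.4
btn -4.0
```

View pics/s9c.png

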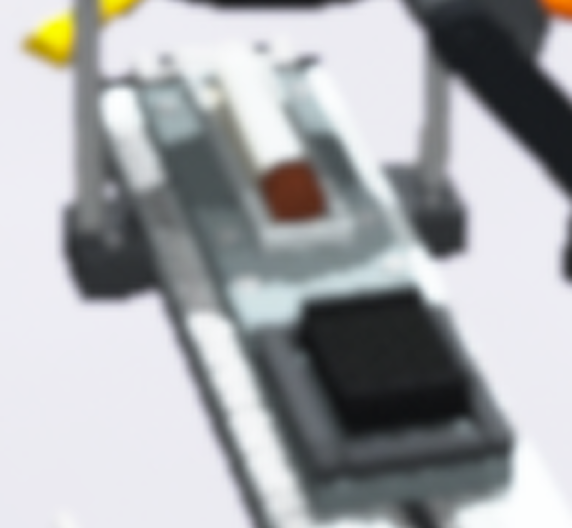

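```bash
python3 -c "
from plant import bot
print(bot.finish_job())"
```

```text
the job is handed in; nothing more can be done
None
```

The stage is home under the magnifier and looks locked. I pressed the release button down with the shut fingertips and held it down all the way. I pushed the stage about 138 mm along the rail, then let the button up and backed off. The job was handed in at about 9 s on the robot's clock.

**Home against the stop:** the fingertips stopped dead at 138.5 mm while still pushing, and the force along the rail jumped to about 11 N. Afterwards the top picture put the collar centre 1.4 mm, and the button centre 4.0 mm, short of its fully home place. My pixel readings are only good to a few millimetres, so the sudden stop is the stronger evidence.

**Button and lock:** the button stands up clear of its collar again, and the wrist force was back to zero. I did not test the lock by pushing on the stage.

**Vial and surroundings:** the rust-capped vial lies in its tray under the ring, untouched, and the things round the rail that show in the last pictures look unmoved.

**What went wrong or disagreed:**
- On the way down the tip drifted about 11 mm sideways in free air. I corrected it before touching anything.
- The press peaked at 34 N for a moment, then held at about 6–16 N during the push.
- The network's lens_spot in the first top picture was wrong, so I ignored it.
- In the last scene picture the network put the tray about 10 mm from its own lens_spot. The tray score was low (0.59), so I gave it little weight.
- In the last wrist picture the networks found nothing, because the stage was out of view.

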